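Set the spark gap of an antenna surge arrester with a feeler blade

ROBOT

A 6-joint arm with a two-finger parallel gripper is mounted at the origin on the work surface. World frame = base frame: x ahead of the robot, y to its left, z up, the work surface at z = 0. Lengths are in m, angles in rad, forces in N, time in s.
With the tool pointing down it reaches from about 0.275 to 0.75 m from the base axis. Payload 10.2 kg.
Tool frame: the origin (TCP) lies midway between the tips of the shut fingers; the grasp point (between the pads) lies 19 mm behind it (manip.tcp_to_grasp is the distance from the TCP to the grasp point, in m); z points along the fingers, y is the line along which they close (so a half turn about z gives the same grasp; the last joint's range is limited). The gripper opens to 88 mm and grips with 3 to 60 N. Pads are 18 mm wide; open, the fingers measure 123 mm over their backs; the gripper's body (75 mm by 187 mm) begins 45 mm behind the grasp point.
Start: joints at [1.044, 0.313, 1.498, -0, 1.331, -0.223], TCP at [0.157, 0.501, 0.239] pointing down, gripper open.
Joint ranges: [-2.94, 2.94], [-0.97, 2.17], [0.19, 2.56], [-1.23, 4.37], [0.02, 3.11], [-2.88, 2.88]. Speed limits (rad/s): [2.39, 2.39, 3.01, 3.14, 3.14, 3.14].

INTERFACE

Orientations are given as a unit quaternion [x, y, z, w].
In Python, from workcell import status, eyes, ticket, manip gives the robot as it stands. The module is installed in compiled form; this text tells all that it offers.
- The arm moves only by the tool play_rows, never from a script. Its argument "moves" is a list of rows, each an object with "dp": the shift along the world's x, y, z in cm, a list of three; "rot": the turn, a rotation vector about the world's x, y, z in rad, a list of three; "jaw": the closure, from 0 (fully open) to 1 (shut). A call has 1 to 10 rows; each row shifts and turns the commanded pose from where the row before left it; what a row does not reach is not made up. A row lasts 1/12 s, in which the tool goes at most 41.7 mm and 7.16 degrees, less where a joint would pass 70% of its speed; a pose out of reach is approached as far as the arm can. A call is refused whole if a number of a shift passes 4.17 or a number of a turn 0.125, either way. A call with a gripper value outside its range is refused whole. The fingers move at their own pace and stop on an object; "grip_force" is the grip in N (left out, the last holds). Time passes only in rows, so rows that do not move let the fingers close. It gives the time, the measured TCP pose, the force, the opening and the grip force at its end, in the units of the state.
- status.sense(): the state, without advancing time (a new reading comes with each control period).
- eyes.capture(name): name is "scene" or "top" or "wrist"; returns (picture, depth): 384x512x3 uint8, red, green, blue; 384x512 float32, m along the optical axis (not along the pixel's ray), 0 where there is no reading.
- eyes.camera_params(name): a dict with "fx", "fy", "cx", "cy" (pixels), "k1" (the pictures are not rectified: a ray, as slopes to the right and down, at radius r is drawn at 1 + k1 r^2 times it, then the intrinsics apply), "R" (3x3) and "t" (3): a world point X has camera coordinates R X + t. Camera axes: x right, y down, z forward; pixel columns grow to the right and rows downward; lengths in m; the calibration is good to about 2 mm. A picture is of the moment at which its call begins: read the wrist's pose just before it. camera_params takes no time and is no camera call; for the wrist camera it gives the pose at the moment of the call.
- ticket.hand_in(): hands the job in; it is judged then, once.
The state is a dict: "time": time; "joint_pos": joint angles; "joint_velocities": joint speeds; "effort": joint torques, N m; "position": TCP position; "tool_rot": TCP orientation; "contact_force": force on the tool from outside, world axes, zero at the start; "torque": the same for the moment, N m; "gripper_width": opening from 0.0 (shut) to 1.0 (fully open); "gripper_force": force on a finger pad.
Only numpy, scipy, OpenCV 4.12 (cv2) and the standard library are available. Lean on these libraries where they do the work, as an engineer would, in place of code of your own. Each camera call takes 0.05 s, during which the arm holds its last target. There are 200 camera calls.

TASK

Two antenna surge arresters stand on the radio bench; one has its spark gap standing well open, the other is already set and its setting must be left alone. Slide the feeler blade flat into the open gap until its tip has passed right under the upper electrode, press that electrode's cap down until it nips the blade, then draw the blade back out, feeling it drag, so that the gap is left exactly as wide as the blade is thick. Finally lay the blade flat on the rubber pad and leave the other things on the bench where they are.

Things in the scene. Friction and masses are not known exactly. Their poses are not given: they have to be found in the camera images.
- arrester_a: The arrester whose gap is too wide (8 to 12 mm); it may be on the left or on the right. Surge arrester: white ceramic base, its top 16 above this origin, which lies on the table under the electrode axis. In its frame the base spans x=-95..45, y=-37..37. A blade slides in along +x on the base top from the bare -x end. Two brass terminals 10 dia, 8 high stand on it at x=34, y=+-24. Fixed; yaw within 0.4 rad of +x.
- gap_a (a point): Point on the electrode axis on the base top, where the lower electrode is flush. A steel yoke stands over it: two posts 16 (x) x 10 (y), 30 apart (free for y=-15..15), and a bridge 18 (x) x 50 (y) from 20 to 28 above this point. Axes as arrester_a.
- head_a: Upper electrode of arrester_a. Brass disc 24 dia x 6, stem, black press cap on top (32 dia, top face 42 above this origin). Origin: centre of the disc's underside; its height over the base top is the gap. Slides only up and down, held by friction: yields at about 5 N, stays where left, no spring. Starts with a gap of 8 to 12; to be set to 4.
- arrester_b: The arrester already set to a 4 mm gap, same shape and frame as arrester_a, on the other side; its setting must be left as it is.
- head_b: Upper electrode of arrester_b, same as head_a, already at its 4 mm gap. Must not be pressed or lifted.
- blade: Feeler blade: bare steel strip 20 wide and 4 thick, with a grey upright grip block on its rear end; 110 long in all, about 70 g, all of its underside flat. Origin at the middle of the underside; x points along the blade to the tip (x=+55), z up. The grip block is 24 (x) x 14 (y) x 28 high, centred at x=-43. Starts on the table, yaw within 0.8 rad of +x.
- blade_tip (a point): Middle of the blade's tip edge, 2 above its underside. Once nipped the blade drags with roughly 3 to 9 N when drawn along; loose, with under 1.5 N.
- blade_grip (a point): Centre of the blade's grip block, 18 above its underside; pinch it across the blade's y (14 wide).
- pad: Black rubber pad 135 (x) x 100 (y) x 3 thick, fixed flat on the table, yaw within 0.3 rad of +x; origin under its centre.
- jar: Bystander: glass jar, 36 dia x 50, standing.
- adapter: Bystander: steel coax adapter, 22 dia x 42, standing.
- screwdriver: Bystander: screwdriver 160 long, lying.
- walkie: Bystander: black handheld radio, 34 x 56 x 140 tall, standing.
- desk_mic: Bystander: black hand microphone 85 x 52 x 24, lying.
- battery: Bystander: grey battery pack 65 x 45 x 60 tall.
- empty_spool: Bystander: empty black spool, 76 dia x 40, standing on its flange.
Mind the look-alikes: they are no part of the job. Of the things that look like the blade, the smallest one is meant.

How it is judged:
By the outcome, as a careful person would: the job done as asked, in the order asked, and still so for the second after the job is handed in, with the robot touching nothing.
It also fails if it takes over 67 s, if anything falls off the work surface, if the arm or the gripper's body presses on something with over 40 N, if the wrist force passes 120 N, or if a joint passes its speed limit or range.

## Working session

There is one attempt and no reset: what is moved stays moved. The work goes in short steps, Python scripts to look and compute and a tool call to move; the robot and the scene stay as the last step left them, time stands still between calls to the robot, and variables do not carry over. Pictures are saved under pics/ and viewed, at most 10 in all, crops included, and the job is handed in when it is done.

Besides the shell and the picture viewer there is one more tool, called after "Request:" as name([rows], argument=value, ...), one row to a line, values as JSON. play_rows: Moves the arm, as the interface text tells. Its arguments: {"type":"object","properties":{"moves":{"type":"array"},"grip_force":{"type":"number"}},"required":["moves"]}

```bash
mkdir -p pics; cat > h.py <<'E'
import numpy as np, cv2
from workcell import status, eyes, ticket, manip
def cap(n):
    p=eyes.camera_params(n); im,d=eyes.capture(n); return im,d,p
def cloud(d,p):
    v,u=np.mgrid[0:384,0:512]
    x=(u-p['cx'])/p['fx']; y=(v-p['cy'])/p['fy']
    a,b=x.copy(),y.copy()
    for _ in range(8):
        s=1+p['k1']*(a*a+b*b); a=x/s; b=y/s
    C=np.stack([a*d,b*d,d],-1)
    return (C-np.array(p['t']))@np.array(p['R'])
def st():
    s=status.sense(); print(round(s['time'],2),np.round(s['position'],4),np.round(s['tool_rot'],4),np.round(s['contact_force'],1),s['gripper_width'],s['gripper_force'])
E
python3 - <<'E'
from h import *
st(); print(manip.tcp_to_grasp)
o=[]
for n in('top','scene'):
    im,d,p=cap(n); np.savez('pics/%s.npz'%n,im=im,d=d,X=cloud(d,p)); o.append(im)
    print(n,p['R'],p['t'],p['fx'],p['k1'])
    cv2.imwrite('pics/%s.png'%n,cv2.resize(im[:,:,::-1],(800,600)))
E
```

```text
0.0 [0.1569 0.5007 0.2382] [ 1.513e-01  9.885e-01 -6.000e-04 -2.000e-04] [-0.3  0.2 -0.6] 1.0028424385915986 0.0
0.0187
top [[-0.02999728 -0.99950479 -0.00950514]
 [-0.98711442  0.0311181  -0.1569611 ]
 [ 0.15717916  0.00467426 -0.98755904]] [0.02859844 0.45398717 1.27193868] 420.7129364638871 -0.12794407026812055
scene [[-0.60323961  0.7975364   0.00613619]
 [ 0.57111699  0.43732554 -0.69467385]
 [-0.5567112  -0.4155503  -0.71929868]] [ 0.24337092 -0.21127633  1.36219129] 397.20843486283513 -0.10235252366825288
```

View pics/top.png

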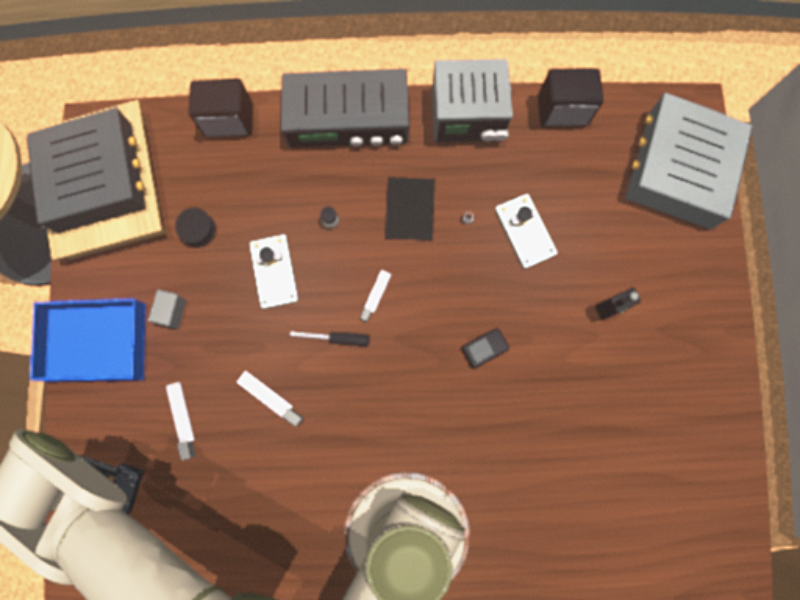

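View pics/scene.png

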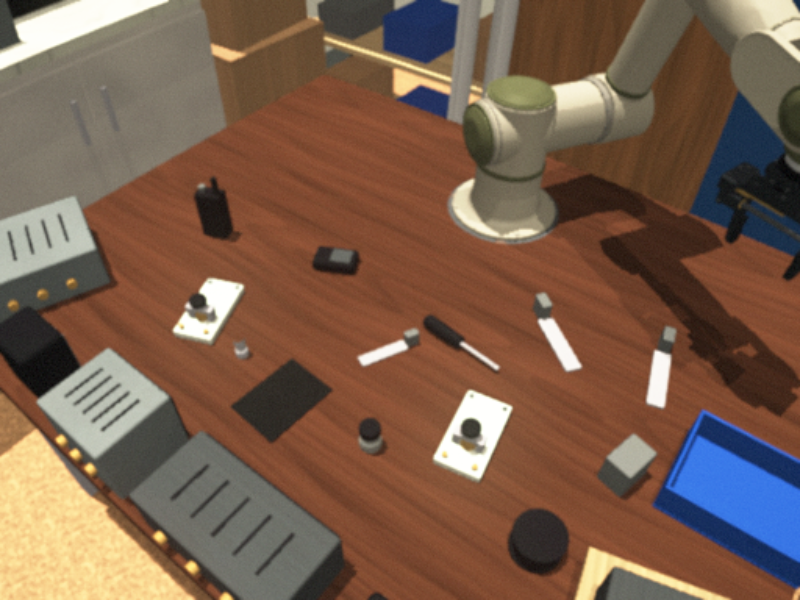

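Three blade-like strips show in the top view (800x600): (376,295), (270,398) and (180,420). The arresters are at (273,270) and (526,230), the pad is at (410,208), and the walkie, jar, adapter and others stand around them. I'll measure the strips and the cap heights, and enlarge the shortest strip.

```bash
python3 - <<'E'
from h import *
z=np.load('pics/top.npz'); im=z['im'];X=z['X']
hsv=cv2.cvtColor(im,cv2.COLOR_RGB2HSV)
m=((hsv[...,1]<60)&(hsv[...,2]>110)).astype(np.uint8); m[:110]=0
n,l,s,c=cv2.connectedComponentsWithStats(m)
for i in range(1,n):
    if 40<s[i,4]<3000:
        P=X[l==i]; P=P[P[:,2]<0.05]
        if len(P)<30: continue
        r=cv2.minAreaRect((P[:,:2]*1000).astype(np.float32))
        print(np.round(c[i]*800/512),s[i,4],np.round(P.mean(0),3),'rect',np.round(r[0]),np.round(r[1]),round(r[2],1),'z',np.round(np.percentile(P[:,2],[10,50,90]),4))
# dark things: caps
for nm in('top','scene'):
  z2=np.load('pics/%s.npz'%nm);Y=z2['X'];h2=cv2.cvtColor(z2['im'],cv2.COLOR_RGB2HSV)
  for (cx,cy) in([(.53,.23),(.58,-.16)]):
    sel=(np.hypot(Y[...,0]-cx,Y[...,1]-cy)<.1)&(Y[...,2]>.05)&(Y[...,2]<.09)&(h2[...,2]<70)
    P=Y[sel]; print(nm,cx,cy,len(P), np.round(np.median(P,0),4) if len(P) else '', np.round(np.percentile(P[:,2],[50,80,95]),4) if len(P) else '')
mk=((hsv[...,2]<60)&(abs(X[...,2])<.012)&(X[...,0]>.45)&(X[...,0]<.75)&(abs(X[...,1]+.0)<.12)).astype(np.uint8)
n,l,s,c=cv2.connectedComponentsWithStats(mk);i=1+s[1:,4].argmax();P=X[l==i]
print('pad',cv2.minAreaRect((P[:,:2]*1000).astype(np.float32)),np.median(P[:,2]))
a=im[150:285,90:260][:,:,::-1]; cv2.imwrite('pics/crop.png',cv2.resize(a,(750,596),interpolation=cv2.INTER_CUBIC))
E
```

```text
[526. 231.] 1009 [ 0.602 -0.267  0.016] rect [ 610. -269.] [149.  83.] 22.2 z [0.0045 0.0162 0.0208]
[273. 273.] 1021 [0.531 0.255 0.016] rect [539. 259.] [148.  83.] 10.3 z [0.002  0.0165 0.021 ]
[375. 294.] 255 [0.482 0.048 0.008] rect [481.  49.] [ 25. 112.] 64.6 z [-0.      0.0056  0.0258]
[309. 335.] 91 [0.403 0.185 0.009] rect [403. 185.] [83. 11.] 83.1 z [-0.0013  0.0126  0.0179]
[481. 350.] 155 [ 0.36  -0.159  0.026] rect [ 360. -159.] [37. 41.] 26.1 z [0.0227 0.0259 0.0292]
[268. 397.] 469 [0.279 0.268 0.011] rect [277. 265.] [158.  33.] 52.2 z [0.0014 0.0065 0.0384]
[180. 418.] 466 [0.241 0.448 0.01 ] rect [237. 449.] [155.  39.] 12.3 z [0.0006 0.006  0.038 ]
[401. 522.] 2351 [0.051 0.014 0.012] rect [28. -3.] [237. 190.] 82.0 z [0.002  0.0118 0.0185]
top 0.53 0.23 1 [0.5637 0.2699 0.0694] [0.0694 0.0694 0.0694]
top 0.58 -0.16 0  
scene 0.53 0.23 101 [0.5664 0.263  0.0682] [0.0682 0.0691 0.0699]
scene 0.58 -0.16 9 [ 0.6301 -0.2439  0.0619] [0.0619 0.0636 0.0651]Traceback (most recent call last):
  File "<stdin>", line 19, in <module>
ValueError: attempt to get argmax of an empty sequence
```

```bash
python3 - <<'E'
from h import *
z=np.load('pics/top.npz'); im=z['im'];X=z['X']
hsv=cv2.cvtColor(im,cv2.COLOR_RGB2HSV)
for cx,cy in((.57,.26),(.63,-.25)):
    sel=(np.hypot(X[...,0]-cx,X[...,1]-cy)<.05)&(X[...,2]>.052)&(X[...,2]<.09); P=X[sel]; print('cap',len(P),np.round(np.median(P,0),4),np.round(np.percentile(P[:,2],[30,50,70]),4))
print(X[int(208*.64),int(410*.64)],hsv[int(208*.64),int(410*.64)])
mk=((hsv[...,2]<75)&(abs(X[...,2])<.03)&(X[...,0]>.5)&(X[...,0]<.78)&(abs(X[...,1])<.1)).astype(np.uint8)
n,l,s,c=cv2.connectedComponentsWithStats(mk);i=1+s[1:,4].argmax();P=X[l==i]
print('pad',cv2.minAreaRect((P[:,:2]*1000).astype(np.float32)),np.median(P[:,2]))
a=im[150:285,90:260][:,:,::-1]; cv2.imwrite('pics/crop.png',cv2.resize(a,(750,596),interpolation=cv2.INTER_CUBIC))
E
```

```text
cap 86 [0.5591 0.2593 0.0676] [0.0655 0.0676 0.069 ]
cap 75 [ 0.628  -0.2578  0.0621] [0.0604 0.0621 0.0641]
[ 0.66339409 -0.02838571  0.00484855] [13 46 67]
pad ((664.066650390625, -28.04465103149414), (93.93681335449219, 129.71755981445312), 86.0254898071289) 0.003618020860221457
```

View pics/crop.png

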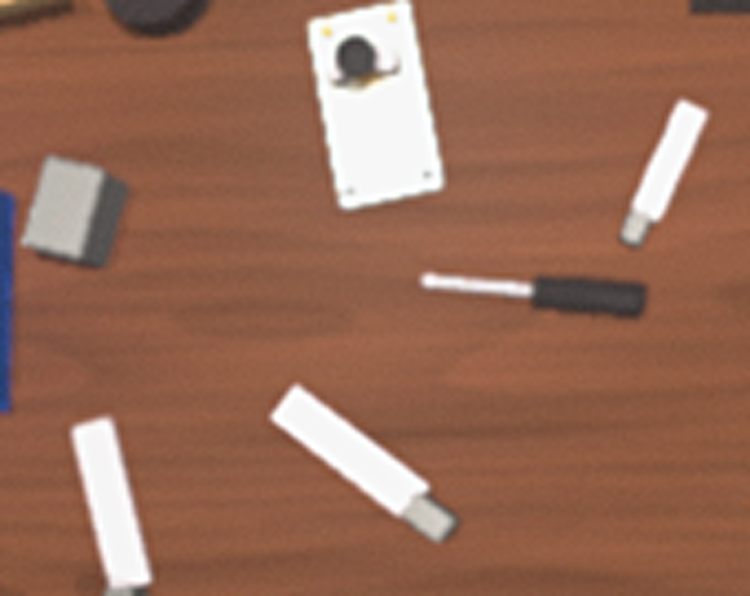

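The crop shows the blade candidates at (665,172), about 112 mm long, and two of about 155 mm at (350,450) and (110,505). The smallest, (665,172), is the blade. The cap tops are at 68 mm on the left and 62 mm on the right, so arrester_a is the left one, with a gap of about 10 mm. Next I move over the blade grip.

Request:
play_rows([
  {"dp":[2.2,-3.3,0],"rot":[0,0,-0.014],"jaw":0},
  {"dp":[2.2,-3.3,0],"rot":[0,0,-0.014],"jaw":0},
  {"dp":[2.2,-3.3,0],"rot":[0,0,-0.014],"jaw":0},
  {"dp":[2.2,-3.3,0],"rot":[0,0,-0.014],"jaw":0},
  {"dp":[2.2,-3.3,0],"rot":[0,0,-0.014],"jaw":0},
  {"dp":[2.2,-3.3,0],"rot":[0,0,-0.014],"jaw":0},
  {"dp":[2.2,-3.3,0],"rot":[0,0,-0.014],"jaw":0},
  {"dp":[2.2,-3.3,0],"rot":[0,0,-0.014],"jaw":0},
  {"dp":[2.2,-3.3,0],"rot":[0,0,-0.014],"jaw":0},
  {"dp":[2.2,-3.3,0],"rot":[0,0,-0.014],"jaw":0},
])

```text
time: 0.93
position: [0.3776, 0.1691, 0.2387]
tool_rot: [0.22, 0.975, 0.0, 0.0]
contact_force: [0.2, 0.9, 0.3]
gripper_width: 0.996
gripper_force: 0.0
```

Request:
play_rows([
  {"dp":[2.2,-3.3,0],"rot":[0,0,0],"jaw":0},
  {"dp":[2.2,-3.3,0],"rot":[0,0,0],"jaw":0},
  {"dp":[2.0,-3.2,-2],"rot":[0,0,0],"jaw":0},
  {"dp":[0,0,-2],"rot":[0,0,0],"jaw":0},
  {"dp":[0,0,0],"rot":[0,0,0],"jaw":0},
  {"dp":[0,0,0],"rot":[0,0,0],"jaw":0},
])

```text
time: 1.43
position: [0.44, 0.0739, 0.1989]
tool_rot: [0.22, 0.975, -0.0, -0.001]
contact_force: [0.6, 0.8, 0.8]
gripper_width: 1.001
gripper_force: 0.0
```

```bash
cat >> h.py <<'E'
def blade(n='wrist',near=None,rad=.09,base=0.,save=None):
    im,d,p=cap(n); X=cloud(d,p)
    if save: cv2.imwrite(save,im[:,:,::-1])
    h=cv2.cvtColor(im,cv2.COLOR_RGB2HSV)
    w=(np.hypot(X[...,0]-near[0],X[...,1]-near[1])<rad)&(d>0)
    return im,X,h,w
E
python3 - <<'E'
from h import *
st()
im,X,h,w=blade(near=(.481,.049),save='pics/w1.png')
m=(w&(h[...,1]<70)&(h[...,2]>100)&(X[...,2]<.05)&(X[...,2]>-.01)).astype(np.uint8)
n,l,s,c=cv2.connectedComponentsWithStats(m)
for i in range(1,n):
    if s[i,4]<200: continue
    P=X[l==i]; r=cv2.minAreaRect((P[:,:2]*1000).astype(np.float32)); print(s[i,4],c[i],r,np.percentile(P[:,2],[5,50,95]))
G=X[w&(X[...,2]>.022)&(X[...,2]<.034)]; print('grip top',len(G),cv2.minAreaRect((G[:,:2]*1000).astype(np.float32)),np.median(G,0))
L=X[(l==1+s[1:,4].argmax())&(X[...,2]<.009)]; print('strip',cv2.minAreaRect((L[:,:2]*1000).astype(np.float32)),np.median(L,0))
E
```

```text
1.43 [0.44   0.0739 0.1989] [ 2.203e-01  9.754e-01 -1.000e-04 -1.200e-03] [0.6 0.8 0.8] 1.0012177446567991 0.0
1313 [250.02056359 207.99695354] ((479.35028076171875, 49.77201843261719), (20.759273529052734, 112.02837371826172), 64.17240905761719) [0.0013829  0.00502552 0.02912948]
grip top 333 ((422.9293212890625, 69.81986999511719), (24.61956787109375, 57.19241714477539), 76.20379638671875) [0.43655814 0.06996723 0.02841272]
strip ((489.8639831542969, 44.33900833129883), (20.76193618774414, 88.48341369628906), 64.58966827392578) [0.48981793 0.04468775 0.00479317]
```

View pics/w1.png

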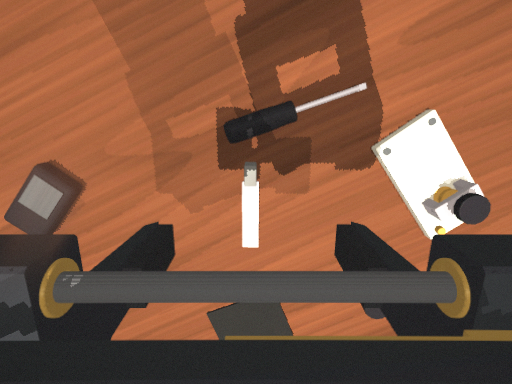

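The wrist view shows the blade at (250,208) with its grip at (251,172). It also shows the screwdriver at (260,120) and arrester_a at (430,175). I descend and grip.

Request:
play_rows([
  {"dp":[0.0,-0.3,-3.5],"rot":[0,0,0],"jaw":0.4},
  {"dp":[0,-0.25,-3.5],"rot":[0,0,0],"jaw":0.4},
  {"dp":[0,0,-3.5],"rot":[0,0,0],"jaw":0.4},
  {"dp":[0,0,-3.5],"rot":[0,0,0],"jaw":0.4},
  {"dp":[0,0,-2.5],"rot":[0,0,0],"jaw":0.4},
  {"dp":[0,0,-1.5],"rot":[0,0,0],"jaw":0.4},
  {"dp":[0,0,-1.2],"rot":[0,0,0],"jaw":0.4},
  {"dp":[0,0,0],"rot":[0,0,0],"jaw":0.4},
  {"dp":[0,0,0],"rot":[0,0,0],"jaw":0.6},
  {"dp":[0,0,0],"rot":[0,0,0],"jaw":1},
], grip_force=25)

```text
time: 2.32
position: [0.4414, 0.0687, 0.0086]
tool_rot: [0.22, 0.976, 0.0, 0.001]
contact_force: [0.4, 0.1, -0.1]
gripper_width: 0.47
gripper_force: 0.0
```

Request:
play_rows([
  {"dp":[0,0,0],"rot":[0,0,0],"jaw":1},
  {"dp":[0,0,0],"rot":[0,0,0],"jaw":1},
  {"dp":[0,0,0],"rot":[0,0,0],"jaw":1},
  {"dp":[0,0,0],"rot":[0,0,0],"jaw":1},
  {"dp":[0,0,0],"rot":[0,0,0],"jaw":1},
])

```text
time: 2.73
position: [0.4407, 0.0682, 0.0075]
tool_rot: [0.22, 0.975, 0.0, 0.0]
contact_force: [-0.9, 0.2, 3.9]
gripper_width: 0.156
gripper_force: 25.0
```

Gripped at 13.7 mm. I lift straight up, where the wrist camera sees arrester_a on the right.

Request:
play_rows([
  {"dp":[0,0,2],"rot":[0,0,0],"jaw":1},
  {"dp":[0,1,4],"rot":[0,0,0],"jaw":1},
  {"dp":[0,2,3.5],"rot":[0,0,0],"jaw":1},
  {"dp":[0,2,3.5],"rot":[0,0,0],"jaw":1},
  {"dp":[0,2,3.5],"rot":[0,0,0],"jaw":1},
  {"dp":[0,0,2.5],"rot":[0,0,0],"jaw":1},
  {"dp":[0,0,0],"rot":[0,0,0],"jaw":1},
  {"dp":[0,0,0],"rot":[0,0,0],"jaw":1},
  {"dp":[0,0,0],"rot":[0,0,0],"jaw":1},
])

```text
time: 3.48
position: [0.44, 0.138, 0.196]
tool_rot: [0.22, 0.975, -0.0, -0.001]
contact_force: [0.6, -0.7, -0.7]
gripper_width: 0.158
gripper_force: 25.0
```

```bash
python3 - <<'E'
from h import *
st()
im,X,h,w=blade(near=(.545,.26),rad=.11,save='pics/w2.png'); np.savez('pics/w2.npz',im=im,X=X)
m=(w&(h[...,1]<70)&(h[...,2]>130)&(X[...,2]<.021)&(X[...,2]>.011)).astype(np.uint8)
n,l,s,c=cv2.connectedComponentsWithStats(m)
i=1+s[1:,4].argmax(); P=X[l==i]; r=cv2.minAreaRect((P[:,:2]*1000).astype(np.float32)); print(s[i,4],c[i],r,np.percentile(P[:,2],[5,50,95]))
K=X[w&(X[...,2]>.06)&(X[...,2]<.08)&(h[...,2]<90)]; print('cap',len(K),np.median(K,0),np.percentile(K[:,2],[10,50,90]),cv2.minEnclosingCircle((K[:,:2]*1000).astype(np.float32)))
# held blade: low points
p=status.sense()['position']
b=(np.hypot(X[...,0]-p[0],X[...,1]-p[1])<.13)&(h[...,1]<70)&(h[...,2]>130)&(X[...,2]>p[2]-.02)&(X[...,2]<p[2]+.01)
B=X[b]; print('blade',len(B)); 
if len(B)>20: print(cv2.minAreaRect((B[:,:2]*1000).astype(np.float32)),np.median(B,0),np.percentile(B[:,2],[5,95])-p[2])
E
```

```text
3.48 [0.44  0.138 0.196] [ 2.202e-01  9.754e-01 -3.000e-04 -1.000e-03] [ 0.6 -0.7 -0.7] 0.15798688103462868 24.99988205730915
5055 [371.63026706 185.53630069] ((534.9783325195312, 257.67572021484375), (138.97018432617188, 74.11310577392578), 10.307038307189941) [0.01544497 0.01685086 0.01808374]
cap 754 [0.55723364 0.26129876 0.06714265] [0.0648529  0.06714265 0.06806035] ((559.447021484375, 261.9814147949219), 15.811483383178711)
blade 1088
((488.6028747558594, 115.13216400146484), (19.76434898376465, 24.24470329284668), 64.86531829833984) [0.48816847 0.11538949 0.19309686] [-0.00356874 -0.00186769]
```

View pics/w2.png

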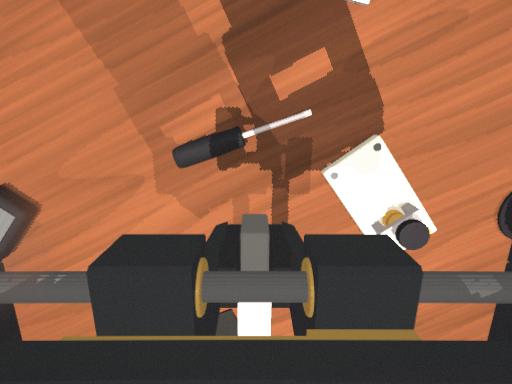

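The base is fitted at 139x74 mm with yaw 10.3°. The cap centre at (412,234) px agrees with the gap axis at (0.5596, 0.2620). I turn the blade into line and come down outside the yoke.

Request:
play_rows([
  {"dp":[-0.06,1.7,0],"rot":[0,0,0.104],"jaw":1},
  {"dp":[-0.06,1.7,0],"rot":[0,0,0.104],"jaw":1},
  {"dp":[-0.06,1.7,0],"rot":[0,0,0.104],"jaw":1},
  {"dp":[-0.06,1.7,0],"rot":[0,0,0.104],"jaw":1},
  {"dp":[-0.06,1.7,0],"rot":[0,0,0.104],"jaw":1},
  {"dp":[-0.06,1.7,0],"rot":[0,0,0.104],"jaw":1},
  {"dp":[0,0,-3.5],"rot":[0,0,0],"jaw":1},
  {"dp":[0,0,-4],"rot":[0,0,0],"jaw":1},
  {"dp":[0,0,-4],"rot":[0,0,0],"jaw":1},
  {"dp":[0,0,-2.5],"rot":[0,0,0],"jaw":1},
])

```text
time: 4.37
position: [0.4346, 0.2393, 0.0526]
tool_rot: [-0.09, 0.996, -0.001, -0.003]
contact_force: [-0.2, -0.5, -1.2]
gripper_width: 0.155
gripper_force: 25.0
```

Request:
play_rows([
  {"dp":[0,0,0],"rot":[0,0,0],"jaw":1},
  {"dp":[0,0,0],"rot":[0,0,0],"jaw":1},
  {"dp":[0,0,0],"rot":[0,0,0],"jaw":1},
])

```text
time: 4.62
position: [0.4377, 0.2402, 0.0583]
tool_rot: [-0.09, 0.996, 0.0, 0.001]
contact_force: [-0.1, 0.6, -0.7]
gripper_width: 0.158
gripper_force: 25.0
```

```bash
python3 - <<'E'
from h import *
st(); s=status.sense()
q=s['tool_rot']; a=2*np.degrees(np.arctan2(q[1],q[0]))-180; print('blade yaw',a)
R=lambda t:np.array([[np.cos(t),np.sin(t)],[-np.sin(t),np.cos(t)]])
o=np.array([.5595,.2621]); print('TCP in arrester frame',R(np.radians(10.3))@(s['position'][:2]-o)*1000)
for n in('scene','top'):
    im,d,p=cap(n); X=cloud(d,p); cv2.imwrite('pics/%s3.png'%n,cv2.resize(im[:,:,::-1][200:320,230:390],(800,600),interpolation=cv2.INTER_CUBIC))
    h=cv2.cvtColor(im,cv2.COLOR_RGB2HSV)
    L=(X[...,:2]-o)@R(np.radians(10.3)).T*1000
    b=(h[...,1]<70)&(h[...,2]>130)&(abs(L[...,1])<13)&(L[...,0]>-110)&(L[...,0]<-17)&(X[...,2]>.030)&(X[...,2]<.065)
    if b.sum()>10: print(n,b.sum(),cv2.minAreaRect(L[b].astype(np.float32)),np.median(X[b],0))
E
```

```text
4.62 [0.4377 0.2402 0.0583] [-8.98e-02  9.96e-01  1.00e-04  7.00e-04] [-0.1  0.6 -0.7] 0.1577036167630732 24.999869484454393
blade yaw 10.303383860223278
TCP in arrester frame [-123.75054212    0.27613676]
scene 221 ((-62.45624542236328, -1.499852180480957), (73.92462158203125, 19.902265548706055), 0.27629581093788147) [0.50112786 0.25014058 0.05679401]
```

View pics/scene3.png

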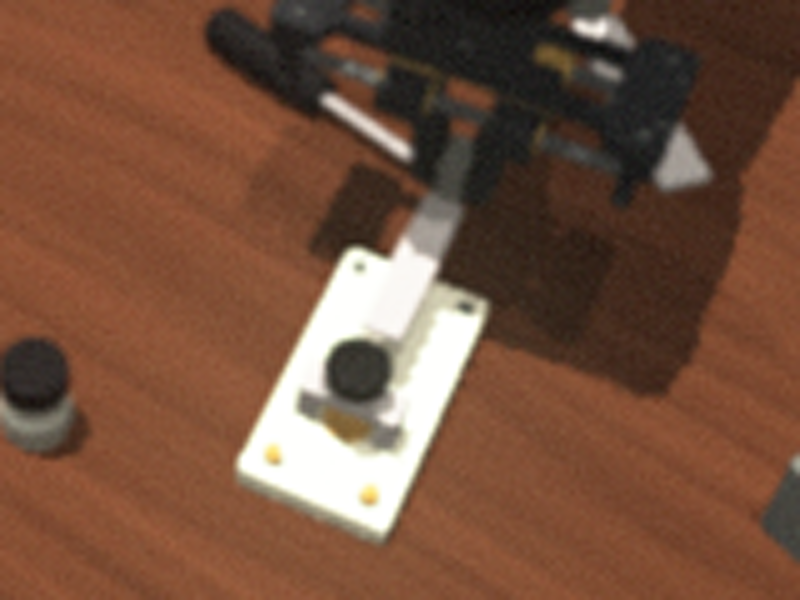

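The blade (strip end at (390,330), left of the cap) is in line with the yoke to within about 1.5 mm and its yaw matches. I lower it to just over the base and slide it in.

Request:
play_rows([
  {"dp":[0,0.05,-1.5],"rot":[0,0,0],"jaw":1},
  {"dp":[0,0,-1.2],"rot":[0,0,0],"jaw":1},
  {"dp":[0,0,-0.6],"rot":[0,0,0],"jaw":1},
  {"dp":[0,0,0],"rot":[0,0,0],"jaw":1},
  {"dp":[0,0,0],"rot":[0,0,0],"jaw":1},
  {"dp":[0,0,0],"rot":[0,0,0],"jaw":1},
])

```text
time: 5.22
position: [0.4375, 0.2409, 0.0252]
tool_rot: [-0.09, 0.996, 0.0, 0.001]
contact_force: [-0.0, -0.4, -0.7]
gripper_width: 0.154
gripper_force: 25.0
```

Request:
play_rows([
  {"dp":[0.5,0.09,0],"rot":[0,0,0],"jaw":1},
  {"dp":[0.8,0.145,0],"rot":[0,0,0],"jaw":1},
  {"dp":[0.8,0.145,0],"rot":[0,0,0],"jaw":1},
  {"dp":[0.8,0.145,0],"rot":[0,0,0],"jaw":1},
  {"dp":[0.8,0.145,0],"rot":[0,0,0],"jaw":1},
  {"dp":[0.6,0.11,0],"rot":[0,0,0],"jaw":1},
  {"dp":[0,0,0],"rot":[0,0,0],"jaw":1},
  {"dp":[0,0,0],"rot":[0,0,0],"jaw":1},
  {"dp":[0,0,0],"rot":[0,0,0],"jaw":1},
])

```text
time: 5.97
position: [0.4796, 0.2485, 0.024]
tool_rot: [-0.09, 0.996, -0.0, -0.0]
contact_force: [-1.3, -0.8, -0.5]
gripper_width: 0.157
gripper_force: 25.0
```

Request:
play_rows([
  {"dp":[0.2,0,-0.05],"rot":[0,0,0],"jaw":1},
  {"dp":[0,0,-0.05],"rot":[0,0,0],"jaw":1},
  {"dp":[0,0,-0.05],"rot":[0,0,0],"jaw":1},
  {"dp":[0,0,0],"rot":[0,0,0],"jaw":1},
  {"dp":[0,0,0],"rot":[0,0,0],"jaw":1},
])

```text
time: 6.38
position: [0.482, 0.2486, 0.0235]
tool_rot: [-0.09, 0.996, -0.0, 0.0]
contact_force: [-2.6, -0.3, 8.2]
gripper_width: 0.154
gripper_force: 25.0
```

```bash
python3 - <<'E'
from h import *
st()
im,d,p=cap('scene'); X=cloud(d,p); cv2.imwrite('pics/scene4.png',cv2.resize(im[:,:,::-1][200:320,230:390],(800,600),interpolation=cv2.INTER_CUBIC))
E
```

```text
6.38 [0.482  0.2486 0.0235] [-9.010e-02  9.959e-01 -0.000e+00  2.000e-04] [-2.6 -0.3  8.2] 0.15397883665260062 25.00104729551822
```

View pics/scene4.png

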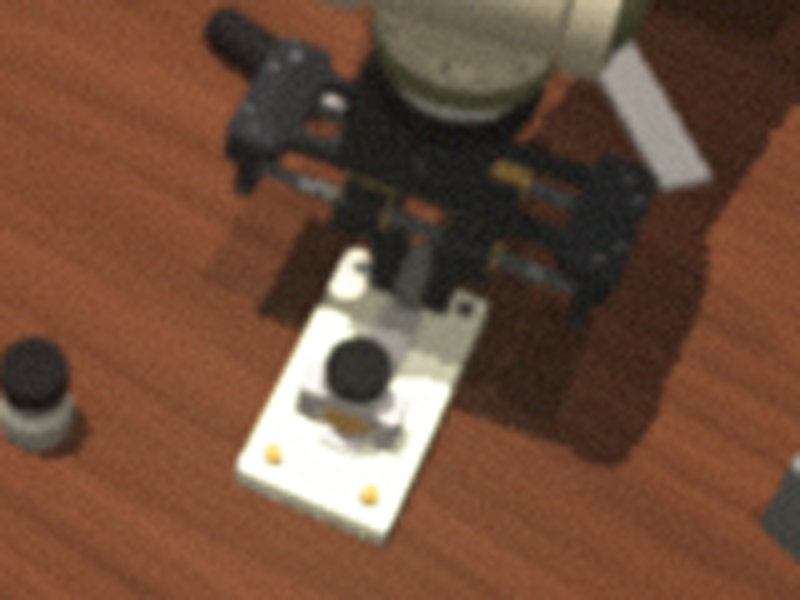

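The blade lies under the head: the blade grip at (415,280), the head at (360,370). The 8 N reaction shows it is seated on the base. I release, rise and go over the cap with shut fingers.

Request:
play_rows([
  {"dp":[0,0,0.08],"rot":[0,0,0],"jaw":1},
  {"dp":[0,0,0],"rot":[0,0,0],"jaw":0.7},
  {"dp":[0,0,0],"rot":[0,0,0],"jaw":0.6},
  {"dp":[0,0,0],"rot":[0,0,0],"jaw":0.6},
  {"dp":[0,0,1],"rot":[0,0,0],"jaw":0.6},
  {"dp":[0,0,2],"rot":[0,0,0],"jaw":0.6},
  {"dp":[0,0,3],"rot":[0,0,0],"jaw":0.6},
  {"dp":[0,0,2],"rot":[0,0,0],"jaw":1},
  {"dp":[0,0,0],"rot":[0,0,0],"jaw":1},
])

```text
time: 7.18
position: [0.4838, 0.2491, 0.1081]
tool_rot: [-0.09, 0.996, 0.001, 0.004]
contact_force: [0.3, -0.2, 0.4]
gripper_width: 0.271
gripper_force: 0.0
```

Request:
play_rows([
  {"dp":[1.5,0.25,0],"rot":[0,0,0],"jaw":1},
  {"dp":[2,0.35,0],"rot":[0,0,0],"jaw":1},
  {"dp":[2,0.35,0],"rot":[0,0,0],"jaw":1},
  {"dp":[2,0.35,0],"rot":[0,0,0],"jaw":1},
  {"dp":[0.25,0.05,0],"rot":[0,0,0],"jaw":1},
  {"dp":[0,0,-1],"rot":[0,0,0],"jaw":1},
  {"dp":[0,0,-1],"rot":[0,0,0],"jaw":1},
  {"dp":[0,0,-0.8],"rot":[0,0,0],"jaw":1},
  {"dp":[0,0,0],"rot":[0,0,0],"jaw":1},
  {"dp":[0,0,0],"rot":[0,0,0],"jaw":1},
])

```text
time: 8.02
position: [0.5587, 0.262, 0.0748]
tool_rot: [-0.09, 0.996, -0.0, -0.001]
contact_force: [-0.1, -0.2, 0.3]
gripper_width: 0.002
gripper_force: 0.0
```

Request:
play_rows([
  {"dp":[0.05,0,-0.15],"rot":[0,0,0],"jaw":1},
  {"dp":[0,0,-0.15],"rot":[0,0,0],"jaw":1},
  {"dp":[0,0,-0.15],"rot":[0,0,0],"jaw":1},
  {"dp":[0,0,-0.15],"rot":[0,0,0],"jaw":1},
  {"dp":[0,0,-0.15],"rot":[0,0,0],"jaw":1},
  {"dp":[0,0,-0.15],"rot":[0,0,0],"jaw":1},
  {"dp":[0,0,0],"rot":[0,0,0],"jaw":1},
])

```text
time: 8.6
position: [0.56, 0.262, 0.0664]
tool_rot: [-0.09, 0.996, -0.0, 0.0]
contact_force: [-0.2, -0.5, -0.1]
gripper_width: 0.007
gripper_force: 0.0
```

Request:
play_rows([
  {"dp":[0,0,-0.1],"rot":[0,0,0],"jaw":1},
  {"dp":[0,0,-0.1],"rot":[0,0,0],"jaw":1},
  {"dp":[0,0,0],"rot":[0,0,0],"jaw":1},
  {"dp":[0,0,0],"rot":[0,0,0],"jaw":1},
])

```text
time: 8.93
position: [0.56, 0.2621, 0.0647]
tool_rot: [-0.09, 0.996, 0.0, 0.0]
contact_force: [-1.6, -1.1, 3.1]
gripper_width: 0.004
gripper_force: 2.0
```

Request:
play_rows([
  {"dp":[0,0,-0.1],"rot":[0,0,0],"jaw":1},
  {"dp":[0,0,-0.1],"rot":[0,0,0],"jaw":1},
  {"dp":[0,0,0],"rot":[0,0,0],"jaw":1},
  {"dp":[0,0,0],"rot":[0,0,0],"jaw":1},
])

```text
time: 9.27
position: [0.56, 0.262, 0.0624]
tool_rot: [-0.09, 0.996, 0.0, 0.0]
contact_force: [-0.6, 0.3, 3.7]
gripper_width: 0.008
gripper_force: 1.9
```

Request:
play_rows([
  {"dp":[0,0,-0.05],"rot":[0,0,0],"jaw":1},
  {"dp":[0,0,-0.05],"rot":[0,0,0],"jaw":1},
  {"dp":[0,0,0],"rot":[0,0,0],"jaw":1},
  {"dp":[0,0,0],"rot":[0,0,0],"jaw":1},
])

```text
time: 9.6
position: [0.5601, 0.2621, 0.0624]
tool_rot: [-0.09, 0.996, -0.0, 0.0]
contact_force: [-3.9, -0.6, 11.4]
gripper_width: 0.007
gripper_force: 5.6
```

The head stopped at 62.4 mm while the force rose to 11 N, so it has bottomed on the blade. One small firm push, then back off.

Request:
play_rows([
  {"dp":[0,0,-0.07],"rot":[0,0,0],"jaw":1},
  {"dp":[0,0,0],"rot":[0,0,0],"jaw":1},
  {"dp":[0,0,0],"rot":[0,0,0],"jaw":1},
  {"dp":[0,0,0],"rot":[0,0,0],"jaw":1},
])

```text
time: 9.93
position: [0.5601, 0.2621, 0.0623]
tool_rot: [-0.09, 0.996, -0.0, 0.0]
contact_force: [-5.9, -2.2, 16.0]
gripper_width: 0.006
gripper_force: 8.1
```

Request:
play_rows([
  {"dp":[0,0,0.5],"rot":[0,0,0],"jaw":1},
  {"dp":[0,0,1.5],"rot":[0,0,0],"jaw":1},
  {"dp":[0,0,2],"rot":[0,0,0],"jaw":1},
  {"dp":[0,0,1],"rot":[0,0,0],"jaw":1},
  {"dp":[-2,-0.35,0],"rot":[0,0,0],"jaw":1},
  {"dp":[-2,-0.35,0],"rot":[0,0,0],"jaw":1},
  {"dp":[-2,-0.35,0],"rot":[0,0,0],"jaw":0.6},
  {"dp":[-1.8,-0.31,0],"rot":[0,0,0],"jaw":0.6},
  {"dp":[0,0,0],"rot":[0,0,0],"jaw":0.6},
  {"dp":[0,0,0],"rot":[0,0,0],"jaw":0.6},
])

```text
time: 10.77
position: [0.482, 0.2485, 0.1109]
tool_rot: [-0.09, 0.996, 0.0, 0.0]
contact_force: [0.1, 0.5, -0.4]
gripper_width: 0.281
gripper_force: 0.0
```

Request:
play_rows([
  {"dp":[0,0,-1.5],"rot":[0,0,0],"jaw":0.6},
  {"dp":[0,0,-2],"rot":[0,0,0],"jaw":0.6},
  {"dp":[0,0,-2],"rot":[0,0,0],"jaw":0.6},
  {"dp":[0,0,-1.5],"rot":[0,0,0],"jaw":0.6},
  {"dp":[0,0,-1],"rot":[0,0,0],"jaw":0.6},
  {"dp":[0,0,-0.6],"rot":[0,0,0],"jaw":0.6},
  {"dp":[0,0,0],"rot":[0,0,0],"jaw":0.6},
  {"dp":[0,0,0],"rot":[0,0,0],"jaw":0.8},
  {"dp":[0,0,0],"rot":[0,0,0],"jaw":1},
  {"dp":[0,0,0],"rot":[0,0,0],"jaw":1},
], grip_force=30)

```text
time: 11.6
position: [0.4825, 0.2486, 0.0256]
tool_rot: [-0.09, 0.996, 0.0, 0.001]
contact_force: [0.7, -0.1, 0.1]
gripper_width: 0.198
gripper_force: 0.0
```

Request:
play_rows([
  {"dp":[0,0,0],"rot":[0,0,0],"jaw":1},
  {"dp":[0,0,0],"rot":[0,0,0],"jaw":1},
  {"dp":[0,0,0],"rot":[0,0,0],"jaw":1},
])

```text
time: 11.85
position: [0.4824, 0.2486, 0.0255]
tool_rot: [-0.09, 0.996, 0.0, 0.001]
contact_force: [-0.8, 0.5, 5.3]
gripper_width: 0.152
gripper_force: 30.0
```

Request:
play_rows([
  {"dp":[-0.2,-0.036,0],"rot":[0,0,0],"jaw":1},
  {"dp":[-0.2,-0.036,0],"rot":[0,0,0],"jaw":1},
  {"dp":[-0.2,-0.036,0],"rot":[0,0,0],"jaw":1},
  {"dp":[-0.2,-0.036,0],"rot":[0,0,0],"jaw":1},
])

```text
time: 12.18
position: [0.4757, 0.2472, 0.0256]
tool_rot: [-0.09, 0.996, 0.0, 0.003]
contact_force: [8.0, 1.2, 0.9]
gripper_width: 0.16
gripper_force: 30.0
```

It drags at 8 N, so the blade is nipped. I draw it on, level.

Request:
play_rows([
  {"dp":[-0.4,-0.072,0],"rot":[0,0,0],"jaw":1},
  {"dp":[-0.4,-0.072,0],"rot":[0,0,0],"jaw":1},
  {"dp":[-0.4,-0.072,0],"rot":[0,0,0],"jaw":1},
  {"dp":[-0.4,-0.072,0],"rot":[0,0,0],"jaw":1},
])

```text
time: 12.52
position: [0.4593, 0.2443, 0.0255]
tool_rot: [-0.09, 0.996, 0.0, 0.002]
contact_force: [5.1, 0.9, 2.5]
gripper_width: 0.152
gripper_force: 30.0
```

Request:
play_rows([
  {"dp":[-0.5,-0.09,0],"rot":[0,0,0],"jaw":1},
  {"dp":[-0.5,-0.09,0],"rot":[0,0,0],"jaw":1},
  {"dp":[-0.6,-0.108,0],"rot":[0,0,0],"jaw":1},
  {"dp":[-0.6,-0.108,0],"rot":[0,0,0],"jaw":1},
  {"dp":[-0.4,-0.072,0],"rot":[0,0,0],"jaw":1},
  {"dp":[0,0,0],"rot":[0,0,0],"jaw":1},
  {"dp":[0,0,0],"rot":[0,0,0],"jaw":1},
])

```text
time: 13.1
position: [0.4311, 0.2394, 0.0251]
tool_rot: [-0.09, 0.996, -0.0, -0.0]
contact_force: [-1.7, 0.0, 8.8]
gripper_width: 0.153
gripper_force: 30.0
```

The blade is out. I lift it and carry it over the pad.

Request:
play_rows([
  {"dp":[0,0,1.5],"rot":[0,0,0],"jaw":1},
  {"dp":[0,0,3.5],"rot":[0,0,0],"jaw":1},
  {"dp":[0,0,4],"rot":[0,0,0],"jaw":1},
  {"dp":[0,0,3],"rot":[0,0,0],"jaw":1},
  {"dp":[1,-1.4,0],"rot":[0,0,-0.025],"jaw":1},
  {"dp":[2,-2.8,0],"rot":[0,0,-0.045],"jaw":1},
  {"dp":[2,-2.8,0],"rot":[0,0,-0.045],"jaw":1},
  {"dp":[2,-2.8,0],"rot":[0,0,-0.045],"jaw":1},
  {"dp":[2,-2.8,0],"rot":[0,0,-0.045],"jaw":1},
  {"dp":[2,-2.8,0],"rot":[0,0,-0.045],"jaw":1},
])

```text
time: 13.93
position: [0.5412, 0.0841, 0.1438]
tool_rot: [0.036, 0.999, 0.0, -0.002]
contact_force: [0.6, 0.6, -0.5]
gripper_width: 0.154
gripper_force: 30.0
```

Request:
play_rows([
  {"dp":[2,-2.8,0],"rot":[0,0,0],"jaw":1},
  {"dp":[2,-2.8,0],"rot":[0,0,0],"jaw":1},
  {"dp":[2,-2.8,0],"rot":[0,0,0],"jaw":1},
  {"dp":[2,-2.6,-2],"rot":[0,0,0],"jaw":1},
  {"dp":[0,0,-3],"rot":[0,0,0],"jaw":1},
  {"dp":[0,0,0],"rot":[0,0,0],"jaw":1},
  {"dp":[0,0,0],"rot":[0,0,0],"jaw":1},
  {"dp":[0,0,0],"rot":[0,0,0],"jaw":1},
])

```text
time: 14.6
position: [0.6216, -0.0236, 0.0958]
tool_rot: [0.034, 0.999, 0.0, -0.0]
contact_force: [-0.2, -0.6, 0.3]
gripper_width: 0.157
gripper_force: 30.0
```

```bash
python3 - <<'E'
from h import *
st()
im,d,p=cap('scene'); X=cloud(d,p); h=cv2.cvtColor(im,cv2.COLOR_RGB2HSV)
K=X[(np.hypot(X[...,0]-.562,X[...,1]-.262)<.03)&(X[...,2]>.055)&(X[...,2]<.08)&(h[...,2]<70)]; print('capA',np.percentile(K[:,2],[50,80,95]))
z=X[(np.hypot(X[...,0]-.64,X[...,1]+.25)<.03)&(X[...,2]>.055)&(X[...,2]<.08)&(h[...,2]<70)]; print('capB',np.percentile(z[:,2],[50,80,95]) if len(z) else 0)
b=(np.hypot(X[...,0]-.68,X[...,1]+.03)<.08)&(h[...,1]<70)&(h[...,2]>120)&(X[...,2]>.055)&(X[...,2]<.1)
print(b.sum(),cv2.minAreaRect((X[b][:,:2]*1000).astype(np.float32)),np.median(X[b],0))
cv2.imwrite('pics/scene5.png',cv2.resize(im[:,:,::-1],(800,600)))
E
```

```text
14.6 [ 0.6216 -0.0236  0.0958] [ 3.440e-02  9.994e-01  1.000e-04 -2.000e-04] [-0.2 -0.6  0.3] 0.15713715423768998 29.999955128878355
capA [0.06314624 0.06441081 0.06547151]
capB [0.06286721 0.06424511 0.06587464]
253 ((678.325439453125, -28.22903060913086), (22.179506301879883, 81.57574462890625), 85.00952911376953) [ 0.68217481 -0.02766834  0.09192168]
```

View pics/scene5.png

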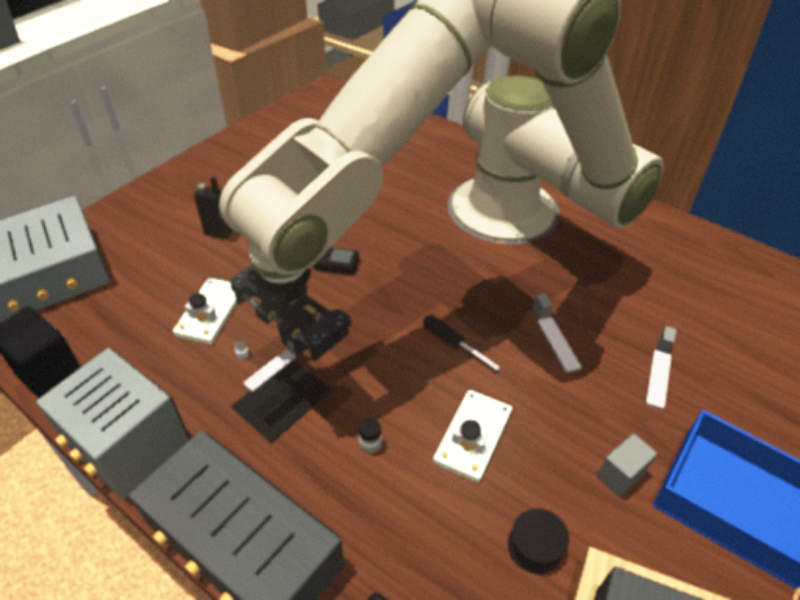

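The scene shows the blade at (270,370) over the pad at (280,400), and both caps at the same height, so the gap is set. I lower it onto the pad.

Request:
play_rows([
  {"dp":[0,0,-2.5],"rot":[0,0,0],"jaw":1},
  {"dp":[0,0,-2.5],"rot":[0,0,0],"jaw":1},
  {"dp":[0,0,-1.5],"rot":[0,0,0],"jaw":1},
  {"dp":[0,0,-0.8],"rot":[0,0,0],"jaw":1},
  {"dp":[0,0,-0.5],"rot":[0,0,0],"jaw":1},
  {"dp":[0,0,-0.2],"rot":[0,0,0],"jaw":1},
  {"dp":[0,0,-0.2],"rot":[0,0,0],"jaw":1},
  {"dp":[0,0,0],"rot":[0,0,0],"jaw":1},
  {"dp":[0,0,0],"rot":[0,0,0],"jaw":1},
])

```text
time: 15.4
position: [0.6224, -0.0246, 0.0136]
tool_rot: [0.035, 0.999, -0.0, 0.001]
contact_force: [-0.5, 0.0, -0.9]
gripper_width: 0.156
gripper_force: 30.0
```

Request:
play_rows([
  {"dp":[0,0,-0.05],"rot":[0,0,0],"jaw":1},
  {"dp":[0,0,-0.05],"rot":[0,0,0],"jaw":1},
  {"dp":[0,0,-0.05],"rot":[0,0,0],"jaw":1},
  {"dp":[0,0,0],"rot":[0,0,0],"jaw":1},
  {"dp":[0,0,0],"rot":[0,0,0],"jaw":1},
])

```text
time: 15.82
position: [0.6223, -0.0246, 0.0125]
tool_rot: [0.035, 0.999, -0.0, 0.0]
contact_force: [-3.6, -0.1, 7.7]
gripper_width: 0.157
gripper_force: 30.0
```

Contact with the pad. I release, rise and back off.

Request:
play_rows([
  {"dp":[0,0,0.05],"rot":[0,0,0],"jaw":0.8},
  {"dp":[0,0,0],"rot":[0,0,0],"jaw":0.7},
  {"dp":[0,0,0],"rot":[0,0,0],"jaw":0.6},
  {"dp":[0,0,0],"rot":[0,0,0],"jaw":0.6},
  {"dp":[0,0,1],"rot":[0,0,0],"jaw":0.6},
  {"dp":[0,0,2.5],"rot":[0,0,0],"jaw":0.6},
  {"dp":[0,0,4],"rot":[0,0,0],"jaw":0.6},
  {"dp":[0,0,4],"rot":[0,0,0],"jaw":0.6},
  {"dp":[-3,0,2],"rot":[0,0,0],"jaw":0.6},
  {"dp":[-3,0,0],"rot":[0,0,0],"jaw":0.6},
])

```text
time: 16.65
position: [0.5636, -0.025, 0.1522]
tool_rot: [0.035, 0.999, -0.001, 0.005]
contact_force: [1.4, -0.9, -0.1]
gripper_width: 0.4
gripper_force: 0.0
```

Request:
play_rows([
  {"dp":[-4,0,1],"rot":[0,0,0],"jaw":0.6},
  {"dp":[-4,0,1],"rot":[0,0,0],"jaw":0.6},
  {"dp":[-4,0,0],"rot":[0,0,0],"jaw":0.6},
  {"dp":[0,0,0],"rot":[0,0,0],"jaw":0.6},
  {"dp":[0,0,0],"rot":[0,0,0],"jaw":0.6},
])

```text
time: 17.07
position: [0.441, -0.0245, 0.1678]
tool_rot: [0.035, 0.999, -0.0, 0.001]
contact_force: [0.2, -0.5, 0.2]
gripper_width: 0.402
gripper_force: 0.0
```

```bash
python3 - <<'E'
from h import *
st()
o=[]
for n in('top','scene'):
    im,d,p=cap(n); X=cloud(d,p); h=cv2.cvtColor(im,cv2.COLOR_RGB2HSV)
    b=(np.hypot(X[...,0]-.664,X[...,1]+.028)<.08)&(h[...,1]<70)&(h[...,2]>110)&(X[...,2]<.05)
    print(n,b.sum(),cv2.minAreaRect((X[b][:,:2]*1000).astype(np.float32)),np.percentile(X[b][:,2],[10,50,90]))
    for c in((.562,.262),(.632,-.253)):
        K=X[(np.hypot(X[...,0]-c[0],X[...,1]-c[1])<.03)&(X[...,2]>.055)&(X[...,2]<.08)]; print(np.percentile(K[:,2],[50,80]))
cv2.imwrite('pics/end.png',cv2.resize(im[:,:,::-1],(800,600)))
E
```

```text
17.07 [ 0.441  -0.0245  0.1678] [ 3.520e-02  9.994e-01 -2.000e-04  7.000e-04] [ 0.2 -0.5  0.2] 0.40161275823607934 0.0
top 268 ((657.0753784179688, -38.158721923828125), (85.19628143310547, 121.48841857910156), 66.31193542480469) [0.00189956 0.00674047 0.02578586]
[0.06286603 0.06488874]
[0.06272748 0.06496192]
scene 347 ((666.0270385742188, -32.19084930419922), (110.91033172607422, 33.379295349121094), 1.522843837738037) [0.00551971 0.00876504 0.03156635]
[0.06339354 0.06488583]
[0.06267926 0.06382633]
```

View pics/end.png

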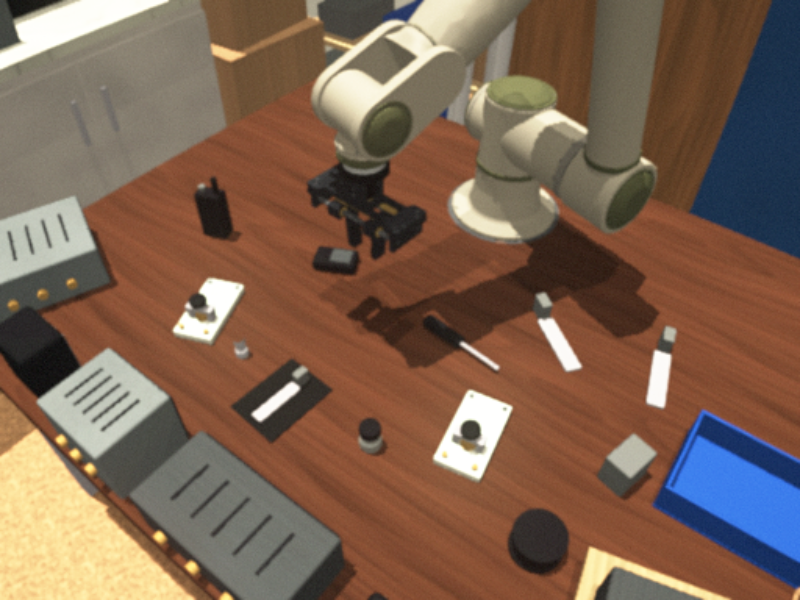

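The blade lies flat on the pad at (282,395), fully inside it. Everything else is where it was, and the cap heights match.

```bash
python3 -c "
from workcell import ticket
print(ticket.hand_in())"
```

```text
the job is handed in; nothing more can be done
None
```

The job is handed in: arrester_a's gap was closed onto the blade, which dragged at 5–8 N coming out; both caps now measure the same height to about 1 mm, the blade lies flat on the pad, and nothing else was moved.

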